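# Move the air jet to the regulated outlet

### The arm

A 6-joint arm with a two-finger parallel gripper is mounted at the origin on a cart in front of the work surface, level with it; the furniture and walls round the work are solid. World frame = base frame: x ahead of the robot, y to its left, z up, the work surface at z = 0. Lengths are in m, angles in rad, forces in N, time in s.
With the tool pointing down it reaches from about 0.25 to 0.775 m from the base axis. Payload 4 kg.
Tool frame: the origin (TCP) lies midway between the tips of the shut fingers; the grasp point (between the pads) lies 19 mm behind it; y points along the fingers, x is the direction in which the jaws open and shut, and the axes are right-handed (so a half turn about y gives the same grasp; the last joint's range is limited). The gripper opens to 94 mm and grips with 3 to 60 N. Pads are 16 mm wide; open, the fingers measure 119 mm over their backs; the gripper's body (75 mm by 177 mm) begins 78 mm behind the grasp point.
Start: joints at [-1.258, 0.087, 1.371, -0, 1.684, -0.103], TCP at [0.222, -0.503, 0.206] pointing down, gripper open.
Joint ranges: [-3.1, 3.1], [-0.76, 2.03], [0.27, 2.55], [-1.08, 4.22], [0.17, 2.65], [-2.57, 2.57]. Speed limits (rad/s): [2.79, 2.79, 3.14, 3.14, 3.14, 3.14].

### API

Orientations are given as [roll, pitch, yaw] about the fixed x, y, z axes, in that order (R = Rz(yaw) Ry(pitch) Rx(roll)).
In Python, from bench import robot, snapshot, camera_info, ticket gives the robot as it stands.
- The arm moves only by the shell command python3 -m creep 'ROWS'. ROWS is JSON, a list of rows, each an object with "slide": the shift along the tool's x, y, z in mm, a list of three; "roll": the turn about the tool's y in degrees; "grip": the closure, from 0 (fully open) to 1 (shut). In form: [{"slide": [x, y, z], "roll": roll, "grip": grip}, ...]. A call has 1 to 20 rows; each row is the pose to reach, as a shift and turn from the pose commanded when the call began, along the tool's axes at that moment; what a row does not reach only later rows make up. A row lasts 1/12 s, in which the tool goes at most 41.7 mm and 7.16 degrees, less where a joint would pass 70% of its speed; a pose out of reach is approached as far as the arm can. A call with a gripper value outside its range is refused whole. The fingers move at their own pace and stop on an object; the grip force is fixed at half the most. Time passes only in rows, so rows that repeat a pose let the fingers close. It gives the time, the measured TCP pose, the force and the opening at its end, in the units of the state.
- robot.get_obs(): the state, without advancing time (a new reading comes with each control period).
- snapshot(name): name is "scene" or "top" or "wrist"; returns the picture (420x560x3 uint8, red, green, blue); there is no depth.
- camera_info(name): a dict with "fx", "fy", "cx", "cy" (pixels), "cam_to_world" (4x4, takes a point from camera to world coordinates). Camera axes: x right, y down, z forward; pixel columns grow to the right and rows downward; lengths in m; the calibration is good to about 2 mm. A picture is of the moment at which its call begins: read the wrist's pose just before it. camera_info takes no time and is no camera call; for the wrist camera it gives the pose at the moment of the call.
- ticket.close_job(): hands the job in, once; it reports no verdict.
The state is a dict: "time": time; "joint_positions": joint angles; "qvel": joint speeds; "joint_torque": joint torques, N m; "tool_pos": TCP position; "ee_rot": TCP orientation; "wrist_force": force on the tool from outside, world axes, zero at the start; "wrist_torque": the same for the moment, N m; "width": finger opening in m.
Only numpy, scipy, OpenCV 4.12 (cv2) and the standard library are available. Lean on these libraries where they do the work, as an engineer would, in place of code of your own. Each camera call takes 0.05 s, during which the arm holds its last target.

### The job

The steel air jet for drying slides is plugged into the plain bench outlet, where the air is unregulated: move it to the outlet that has the pressure gauge. Press the black release collar of the plain outlet down until the jet springs up, draw the jet out, push it straight down into the other coupling until it is fully home and the collar has snapped back up, then tug it gently upward and hold for a moment so that you see the collar lift with it, and let go, leaving it locked in. Do not force anything (no push or pull needs more than about 20 N) and do not disturb the things lying around.

Things in the scene. Friction and masses are not known exactly. Their poses are not given: they have to be found in the camera images.
- jet_barrel (a point): Grasp point of the air jet, a bent steel tube, loose, 81 mm tall, about 70 g: on the axis of its upright round barrel (14 mm diameter), 62 mm above the foot, 19 mm below the top. z runs up the barrel; x is the direction of the slim side nozzle (8 to 10 mm thick, reaching out 41 mm, its root 66 to 74 mm above the foot). It may lean by up to 0.08 rad in its coupling.
- jet_foot (a point): Centre of the flat lower end of the jet, hidden in the coupling while plugged in; axes as jet_barrel. The foot is 7 mm wide and widens as a cone to the 14 mm head 3.5 mm above it; above the head (11 mm up) a 6 mm wide neck takes the locking plate of the coupling; from 22 mm up the barrel is 14 mm wide.
- jet: The jet as a whole; origin at its foot. Two thin dark rings 43 and 44.5 mm above the foot are the insertion mark: level with the collar's top when locked, 4 to 5 mm below it when pushed fully home; 33 mm of barrel then stand above the collar. Fingers gripping lower than 8 mm above the collar then would press it and keep it from locking, so grip high.
- plain_mouth (a point): Mouth of the coupling of the plain outlet (no gauge), in which the jet stands locked at the start: on the axis, level with the collar's top at rest, 78 mm above the bench. The hole through the collar is 15.4 mm wide. x points to the rear, z up.
- plain: The plain outlet: grey turret fixed to the bench (flange 74 mm wide, column 42 mm) with a black valve handle on its front and the coupling on top. Origin on its axis at bench level, x to the rear, z up.
- gauged_mouth (a point): The same point on the outlet with the gauge, empty at the start. The same coupling; nothing on this outlet but the collar stands higher than 70 mm. A sprung valve pin in the coupling pushes an inserted jet back up with 1.6 to 3.2 N.
- gauged: The outlet with the round pressure gauge (43 mm wide) on its left (y) side and a black regulator knob behind; otherwise the same turret as the plain one, fixed to the bench. Origin on its axis at bench level, x to the rear, z up.
- plain_collar (a joint): Height of the plain outlet's black release collar against its rest, m, positive up, -0.0046 (hard stop) to 0.0016. Flat ring, 34 mm wide, 15.4 mm hole, 5 mm thick, spring about 4.5 N/mm. Some 3 to 3.5 mm down (12 to 16 N) the locking plate lets go and the valve pin lifts the jet 11 mm; there it stands loose and the collar may be let go. Press with fingers astride the barrel.
- gauged_collar (a joint): The same for the gauged outlet. The entering jet drags the collar 1 to 3 mm down (5 to 10 N of push) until its head is past the locking plate; the collar then snaps up to about 0 and a hard stop follows (home, foot 48 mm below the mouth). Let go, the jet rises 5 mm onto the plate, locked. A pull then lifts collar and jet together: 5 N by some 1.2 mm, 7 N to the end of travel, then rigid.
- slides: Bystander: stack of glass slides, 28 x 77 x 8 mm, lying flat on the bench; origin at the centre of its underside.
- cassette: Bystander: small tissue cassette with a wax block, 29 x 40 x 12 mm, on the bench; origin at the centre of its underside.
- mould: Bystander: small stainless base mould, 31 x 43 x 12 mm, on the bench behind the outlets; origin at the centre of its underside.

How it is judged:
By the outcome, as a careful person would: the job done as asked, in the order asked, and still so for the second after the job is handed in, with the robot touching nothing.
It also fails if it takes over 70 s, if anything falls off the work surface, if the arm or the gripper's body presses on something with over 40 N, if the wrist force passes 120 N, or if a joint passes its speed limit or range.

## Working session

There is one attempt and no reset: what is moved stays moved. The work goes in short steps, Python scripts to look and compute and a shell command to move; the robot and the scene stay as the last step left them, time stands still between calls to the robot, and variables do not carry over. Pictures are saved under pics/ and viewed, and the job is handed in when it is done.

```bash
ls; mkdir -p pics
cat > h.py <<'E'
import numpy as np, cv2
from bench import robot, snapshot, camera_info, ticket
def snap(n,f,crop=None,scale=1):
    im=snapshot(n)
    if crop: im=im[crop[1]:crop[3],crop[0]:crop[2]]
    if scale!=1: im=cv2.resize(im,None,fx=scale,fy=scale,interpolation=cv2.INTER_CUBIC)
    cv2.imwrite('pics/'+f,im[:,:,::-1])
def proj(ci,P):
    T=np.linalg.inv(np.array(ci['cam_to_world']));p=T[:3,:3]@np.array(P)+T[:3,3]
    return ci['fx']*p[0]/p[2]+ci['cx'],ci['fy']*p[1]/p[2]+ci['cy']
def ray(ci,u,v):
    T=np.array(ci['cam_to_world']);d=T[:3,:3]@np.array([(u-ci['cx'])/ci['fx'],(v-ci['cy'])/ci['fy'],1]);return T[:3,3],d
def atz(ci,u,v,z):
    o,d=ray(ci,u,v);return o+d*(z-o[2])/d[2]
def tri(obs):
    A=np.zeros((3,3));b=np.zeros(3)
    for ci,u,v in obs:
        o,d=ray(ci,u,v);d=d/np.linalg.norm(d);M=np.eye(3)-np.outer(d,d);A+=M;b+=M@o
    return np.linalg.solve(A,b)
def st():
    o=robot.get_obs();print({k:np.round(o[k],4).tolist() for k in ['time','tool_pos','ee_rot','wrist_force','width','joint_positions']})
E
python3 - <<'E'
from h import *
st()
for n in ['scene','top','wrist']:
    snap(n,n+'0.png'); c=camera_info(n); print(n,c['fx'],c['cx'],c['cy'],np.round(c['cam_to_world'],3).tolist())
E
```

```text
pics
{'time': 0.0, 'tool_pos': [0.222, -0.5026, 0.2043], 'ee_rot': [-1.5706, 0.0022, -1.155], 'wrist_force': [0.5421, 0.4776, 0.8246], 'width': 0.0942, 'joint_positions': [-1.2581, 0.0879, 1.3723, 0.0, 1.6836, -0.1031]}
scene 471.4041396084868 279.39961254364323 207.44650634652254 [[-0.678, -0.486, 0.551, 0.025], [-0.735, 0.463, -0.496, 0.51], [-0.014, -0.741, -0.671, 0.674], [0.0, 0.0, 0.0, 1.0]]
top 513.6594829951788 279.02556010391373 212.10994856644027 [[0.036, -0.974, 0.224, 0.321], [-0.999, -0.035, 0.011, 0.071], [-0.003, -0.224, -0.975, 0.972], [0.0, 0.0, 0.0, 1.0]]
wrist 311.11825408273023 281.7287366193272 211.16692423900508 [[0.404, -0.883, -0.238, 0.291], [-0.915, -0.391, -0.103, -0.473], [-0.002, 0.259, -0.966, 0.383], [0.0, 0.0, 0.0, 1.0]]
```

View pics/scene0.png

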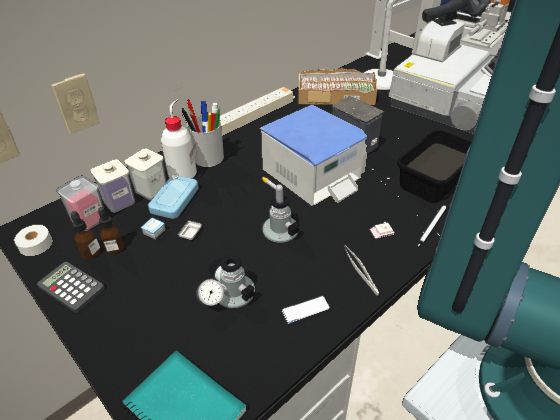

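View pics/top0.png

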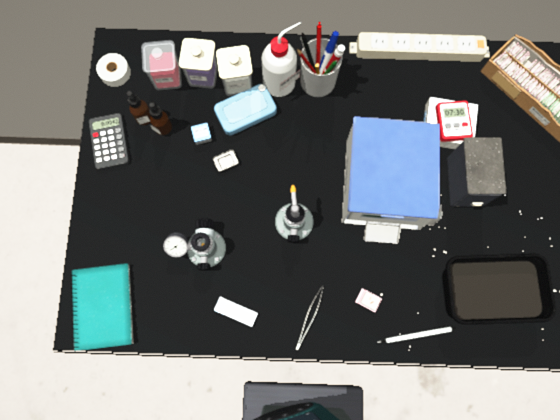

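View pics/wrist0.png

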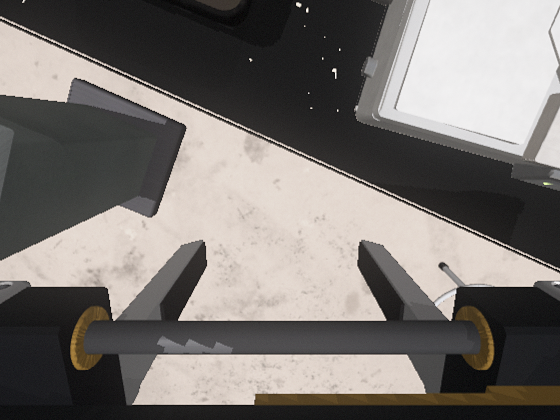

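Run:
```python
import cv2
a=cv2.imread('pics/scene0.png');b=cv2.imread('pics/top0.png')
f=lambda i,x,y,w,h,s:cv2.resize(i[y:y+h,x:x+w],None,fx=s,fy=s,interpolation=cv2.INTER_CUBIC)
cv2.imwrite('pics/sz.png',f(a,190,165,130,145,4));cv2.imwrite('pics/tz.png',f(b,155,175,190,100,4))
```

```text
(no output)
```

View pics/sz.png

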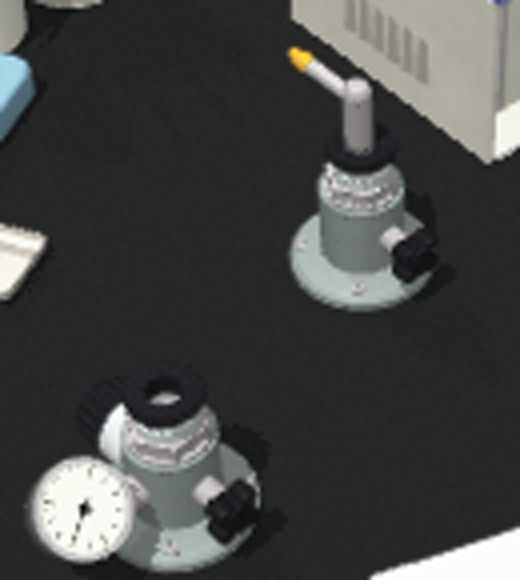

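View pics/tz.png

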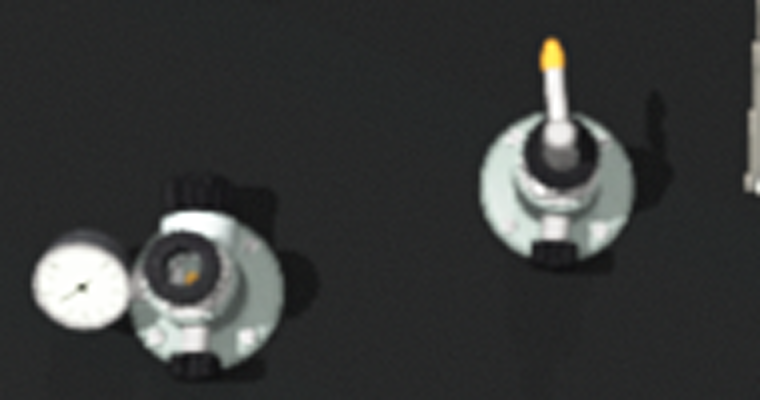

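Run:
```python
from h import *
t=camera_info('top');s=camera_info('scene')
print(atz(t,200.75,242.5,.078),atz(s,231.3,262,.078),tri([(t,200.75,242.5),(s,231.3,262)]))
print(atz(t,295.2,213,.078),atz(s,280.2,201.2,.078))
print('flange',atz(t,294.2,221.5,.005),atz(t,207.3,247.5,.005))
print('jettop',tri([(t,295.2,208),(s,279.2,186.5)]), 'nozzle',tri([(t,293,188.5),(s,264.8,179.2)]))
for n,u,v in [('sl',236,311),('mould',225,160),('cas',200,133),('boxcorner',345,222),('boxcorn2',345,120)]: print(n,atz(t,u,v,.01))
o=robot.get_obs()
T=np.array(camera_info('wrist')['cam_to_world'])
from scipy.spatial.transform import Rotation as R
Rt=R.from_euler('xyz',o['ee_rot']).as_matrix();print(np.round(Rt,3))
print('cam in tool',Rt.T@(T[:3,3]-o['tool_pos']),np.round(Rt.T@T[:3,:3],3))
```

```text
[0.46622716 0.21729681 0.078     ] [0.47034671 0.22007228 0.078     ] [0.46800839 0.21890246 0.07826677]
[0.52546627 0.0525496  0.078     ] [0.52688932 0.05621896 0.078     ]
flange [0.52537833 0.05245011 0.005     ] [0.46896575 0.21609145 0.005     ]
jettop [0.52787002 0.05472151 0.11253209] nozzle [0.56264531 0.05968663 0.11248046]
sl [0.35227778 0.15455318 0.01      ]
mould [0.64306081 0.19229608 0.01      ]
cas [0.69774633 0.24549084 0.01      ]
boxcorner [ 0.52681381 -0.04453575  0.01      ]
boxcorn2 [ 0.73562004 -0.04295071  0.01      ]
[[ 0.404 -0.     0.915]
 [-0.915  0.002  0.404]
 [-0.002 -1.     0.   ]]
cam in tool [ 1.39004469e-04 -1.78250845e-01  7.52613000e-02] [[ 1.     0.    -0.   ]
 [ 0.    -0.26   0.966]
 [ 0.    -0.966 -0.26 ]]
```

Run:
```python
import cv2,numpy as np
a=cv2.imread('pics/scene0.png');b=cv2.imread('pics/top0.png')
f=lambda i,x,y,w,h,s:cv2.resize(i[y:y+h,x:x+w],None,fx=s,fy=s,interpolation=cv2.INTER_CUBIC)
cv2.imwrite('pics/bx.png',np.hstack([f(a,250,95,130,130,3),f(b,330,110,130,130,3)]))
```

```text
(no output)
```

View pics/bx.png

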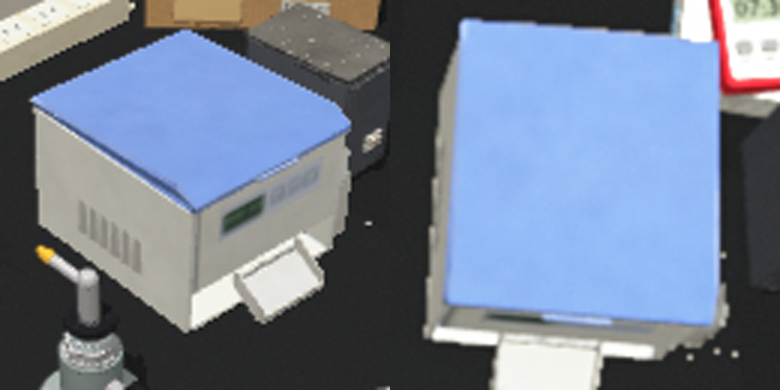

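Run:
```python
from h import *
t=camera_info('top');s=camera_info('scene')
print(tri([(s,250+195/3,95+209/3),(t,330+55/3,110+307/3)]))
print(tri([(s,250+33/3,95+101/3),(t,330+72/3,110+22/3)]))
print(tri([(s,250+190/3,95+328/3),(t,330+35/3,110+336/3)]))
```

```text
[ 0.52223472 -0.03552256  0.11938556]
[ 0.69594646 -0.04561488  0.11693702]
[ 0.52639182 -0.03767666  0.01234985]
```

```bash
cat >> h.py <<'E'
from scipy.spatial.transform import Rotation as Ro
def to(P,yaw=None):
    o=robot.get_obs();M=Ro.from_euler('xyz',o['ee_rot']).as_matrix()
    print('slide mm',np.round(M.T@(np.array(P)-o['tool_pos'])*1000,1), 'roll', None if yaw is None else np.degrees(o['ee_rot'][2]-yaw))
E
python3 -c "
from h import *
to([.526,.053,.20],-1.5)"
```

```text
slide mm [-385.6    5.3  502.5] roll 19.766155692944857
```

```bash
python3 -m creep '[{"slide":[-386,0,503],"roll":20,"grip":0},{"slide":[-386,0,503],"roll":20,"grip":0},{"slide":[-386,0,503],"roll":20,"grip":0},{"slide":[-386,0,503],"roll":20,"grip":0},{"slide":[-386,0,503],"roll":20,"grip":0},{"slide":[-386,0,503],"roll":20,"grip":0},{"slide":[-386,0,503],"roll":20,"grip":0},{"slide":[-386,0,503],"roll":20,"grip":0},{"slide":[-386,0,503],"roll":20,"grip":0},{"slide":[-386,0,503],"roll":20,"grip":0},{"slide":[-386,0,503],"roll":20,"grip":0},{"slide":[-386,0,503],"roll":20,"grip":0},{"slide":[-386,0,503],"roll":20,"grip":0},{"slide":[-386,0,503],"roll":20,"grip":0},{"slide":[-386,0,503],"roll":20,"grip":0},{"slide":[-386,0,503],"roll":20,"grip":0},{"slide":[-386,0,503],"roll":20,"grip":0},{"slide":[-386,0,503],"roll":20,"grip":0},{"slide":[-386,0,503],"roll":20,"grip":0}]'
python3 - <<'E'
from h import *
st(); np.save('w1.npy',camera_info('wrist')['cam_to_world']); snap('wrist','w1.png'); snap('scene','s1.png')
E
```

```text
time: 1.73
tool_pos: [0.5258, 0.0518, 0.2053]
ee_rot: [-1.572, -0.001, -1.505]
wrist_force: [0.2, -0.8, -0.1]
width: 0.0938
{'time': 1.7333, 'tool_pos': [0.5258, 0.0518, 0.2053], 'ee_rot': [-1.5716, -0.0009, -1.5055], 'wrist_force': [0.1569, -0.7658, -0.0722], 'width': 0.0938, 'joint_positions': [-0.0086, 0.0396, 1.4213, -0.001, 1.6814, 1.4968]}
```

View pics/w1.png

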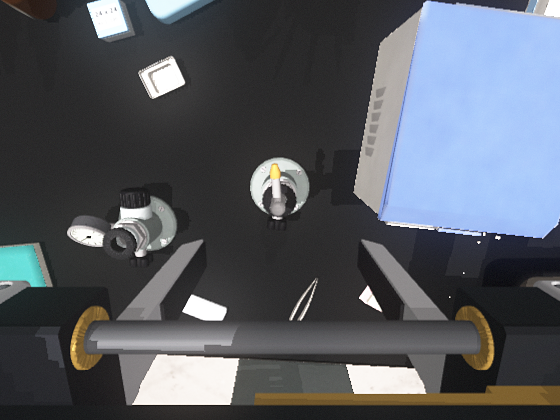

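View pics/s1.png

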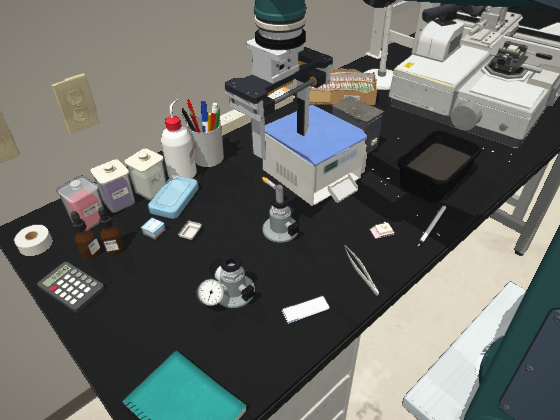

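Run:
```python
import cv2
a=cv2.imread('pics/w1.png')
f=lambda i,x,y,w,h,s:cv2.resize(i[y:y+h,x:x+w],None,fx=s,fy=s,interpolation=cv2.INTER_CUBIC)
cv2.imwrite('pics/w1a.png',f(a,240,145,80,95,6));cv2.imwrite('pics/w1b.png',f(a,60,180,130,95,6))
```

```text
(no output)
```

View pics/w1a.png

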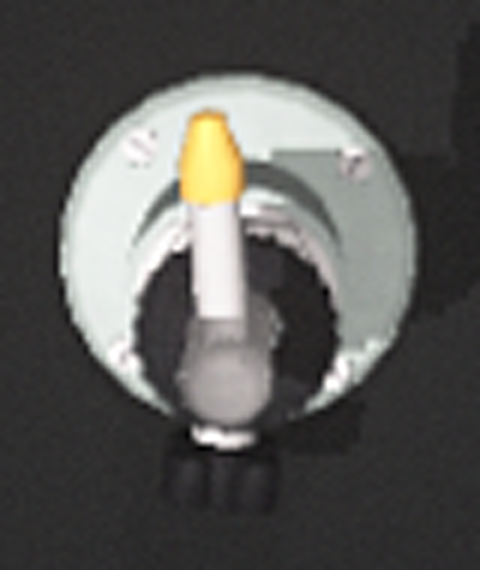

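View pics/w1b.png

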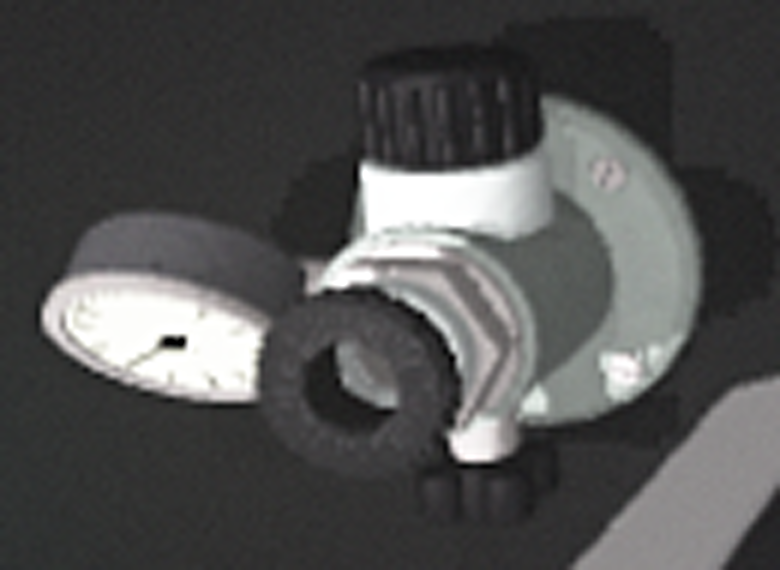

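Run:
```python
from h import *
t=camera_info('top');s=camera_info('scene');w=camera_info('wrist')
print('collarP',atz(w,279.7,200,.078),'flangeP',atz(w,280,186.3,.004))
print('top jet w',atz(w,278,208.7,.115),'t',atz(t,295.2,208,.115),'s',atz(s,279.2,186.5,.115))
print(tri([(w,278,208.7),(t,295.2,208),(s,279.2,186.5)]))
print('noz',tri([(w,275,169),(t,293,188.5),(s,264.8,179.2)]))
print('collarG',atz(w,120,243.7,.078))
```

```text
collarP [0.53048641 0.05357808 0.078     ] flangeP [0.53080096 0.05366591 0.004     ]
top jet w [0.53096942 0.05490968 0.115     ] t [0.52577107 0.05358256 0.115     ] s [0.52737032 0.05765678 0.115     ]
[0.52900812 0.05446383 0.11100615]
noz [0.56431696 0.05928135 0.11050526]
collarG [0.47288584 0.21757527 0.078     ]
```

```bash
python3 -c "
from h import *
to([.528,.0545,.135],-1.45)
w=camera_info('wrist');o=robot.get_obs();print(proj(w,o['tool_pos']))"
```

```text
slide mm [-3.  70.7  2.3] roll -3.2449325184389495
(np.float64(281.45546580380756), np.float64(254.0794364726736))
```

```bash
python3 -m creep '[{"slide":[-3,35,2],"roll":-3,"grip":0.72},{"slide":[-3,70,2],"roll":-3,"grip":0.72},{"slide":[-3,70,2],"roll":-3,"grip":0.72},{"slide":[-3,70,2],"roll":-3,"grip":0.72},{"slide":[-3,70,2],"roll":-3,"grip":0.72},{"slide":[-3,70,2],"roll":-3,"grip":0.72},{"slide":[-3,70,2],"roll":-3,"grip":0.72}]'
python3 - <<'E'
from h import *
st(); o=robot.get_obs();w=camera_info('wrist');print(proj(w,o['tool_pos']))
snap('wrist','w2.png',(180,130,380,280),4)
E
```

```text
time: 2.42
tool_pos: [0.5299, 0.0559, 0.1386]
ee_rot: [-1.565, -0.001, -1.452]
wrist_force: [0.3, 1.0, -0.2]
width: 0.051
{'time': 2.4167, 'tool_pos': [0.5299, 0.0559, 0.1386], 'ee_rot': [-1.5654, -0.0008, -1.4522], 'wrist_force': [0.2805, 0.9633, -0.1933], 'width': 0.051, 'joint_positions': [-0.0012, 0.0678, 1.5244, -0.0001, 1.544, 1.4511]}
(np.float64(281.47830015130603), np.float64(254.0813936372565))
```

View pics/w2.png

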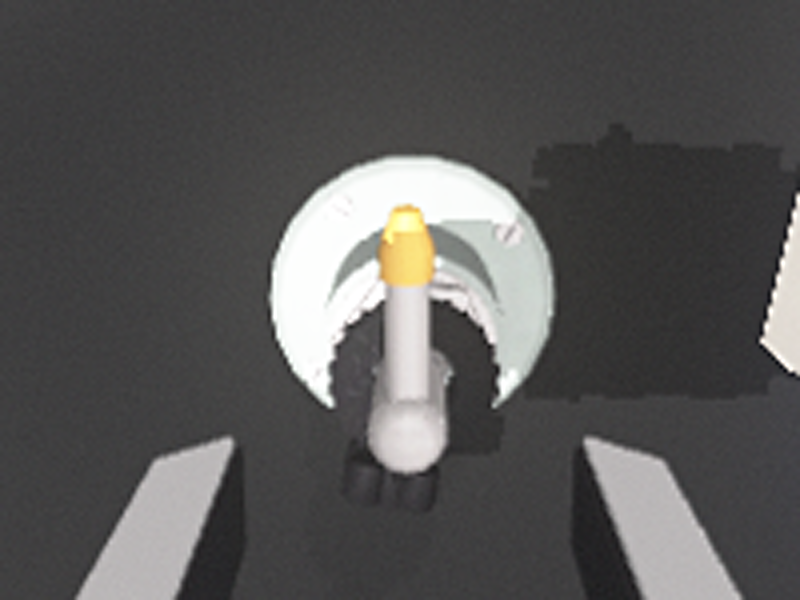

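```bash
python3 -c "
from h import *
w=camera_info('wrist');print(atz(w,282,239.7,.115))
o=robot.get_obs();p=o['tool_pos'];print(proj(w,p+[.008,0,0]),proj(w,p+[-.008,0,0]))
print(atz(w,180+412/4,130+400/4,.078), atz(w,180+412/4,130+301/4,.004))
to([.5295,.0555,.09])"
```

```text
[0.53068292 0.05582067 0.115     ]
(np.float64(283.0465240512081), np.float64(241.9078128057975)) (np.float64(279.9712097631318), np.float64(265.931375886656))
[0.5256289  0.05435491 0.078     ] [0.52816079 0.05433135 0.004     ]
slide mm [ 0.5 48.1 -0.5] roll None
```

```bash
python3 -m creep '[{"slide":[0.5,0,0],"roll":0,"grip":0.74},{"slide":[1,0,0],"roll":0,"grip":0.74},{"slide":[1,0,0],"roll":0,"grip":0.74},{"slide":[1,15,0],"roll":0,"grip":0.74},{"slide":[1,30,0],"roll":0,"grip":0.74},{"slide":[1,45,0],"roll":0,"grip":0.74},{"slide":[1,45,0],"roll":0,"grip":0.74},{"slide":[1,45,0],"roll":0,"grip":0.74},{"slide":[1,45,0],"roll":0,"grip":0.74}]'
python3 - <<'E'
from h import *
st()
snap('wrist','w3.png',(180,130,380,280),4);snap('scene','s3.png',(200,140,350,250),5)
E
```

```text
time: 3.22
tool_pos: [0.5288, 0.0553, 0.0913]
ee_rot: [-1.57, -0.0, -1.452]
wrist_force: [-0.4, -0.6, 0.9]
width: 0.0243
{'time': 3.2167, 'tool_pos': [0.5288, 0.0553, 0.0913], 'ee_rot': [-1.5697, -0.0002, -1.4516], 'wrist_force': [-0.3904, -0.5954, 0.8745], 'width': 0.0243, 'joint_positions': [-0.0024, 0.0968, 1.5894, -0.0001, 1.4543, 1.4492]}
```

View pics/w3.png

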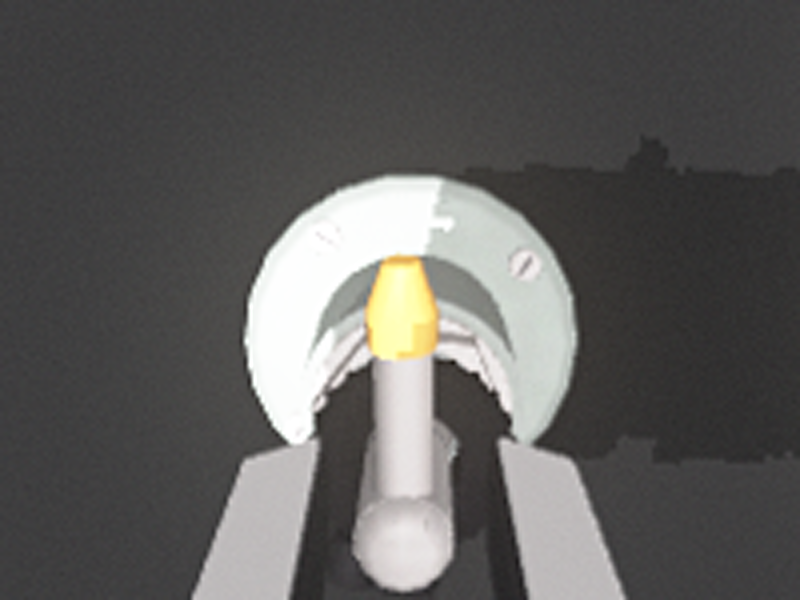

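View pics/s3.png

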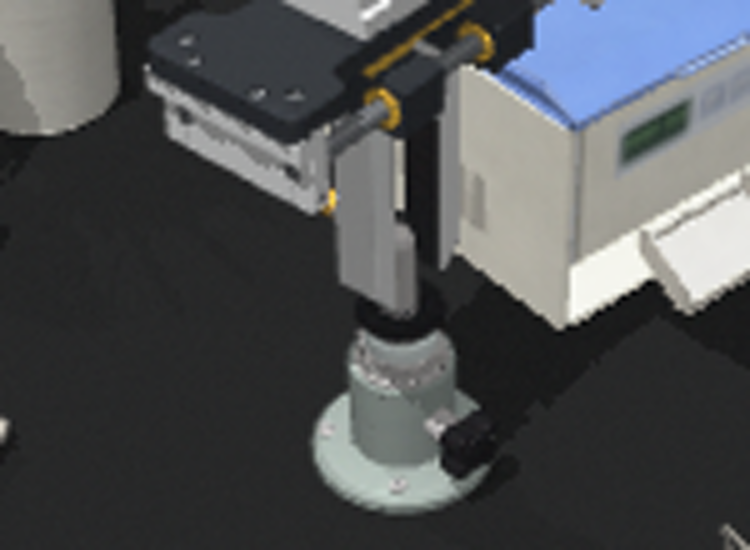

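```bash
python3 -m creep '[{"slide":[0,5,0],"roll":0,"grip":0.74},{"slide":[0,10,0],"roll":0,"grip":0.74},{"slide":[0,12,0],"roll":0,"grip":0.74},{"slide":[0,13.5,0],"roll":0,"grip":0.74},{"slide":[0,14.5,0],"roll":0,"grip":0.74},{"slide":[0,14.5,0],"roll":0,"grip":0.74},{"slide":[0,14.5,0],"roll":0,"grip":0.74}]'
```

```text
time: 3.9
tool_pos: [0.5282, 0.0552, 0.0771]
ee_rot: [-1.571, -0.0, -1.452]
wrist_force: [-2.0, -0.1, 5.2]
width: 0.024
```

Contact at about 5 N. Pressing on.

```bash
python3 -m creep '[{"slide":[0,1,0],"roll":0,"grip":0.74},{"slide":[0,2,0],"roll":0,"grip":0.74},{"slide":[0,2.5,0],"roll":0,"grip":0.74},{"slide":[0,2.5,0],"roll":0,"grip":0.74},{"slide":[0,2.5,0],"roll":0,"grip":0.74}]'
python3 - <<'E'
from h import *
snap('scene','s4.png',(200,140,350,250),5);snap('wrist','w4.png',(180,130,380,280),4)
E
```

```text
time: 4.32
tool_pos: [0.5283, 0.0552, 0.076]
ee_rot: [-1.57, -0.0, -1.452]
wrist_force: [-4.3, -0.5, 10.1]
width: 0.0242
```

View pics/s4.png

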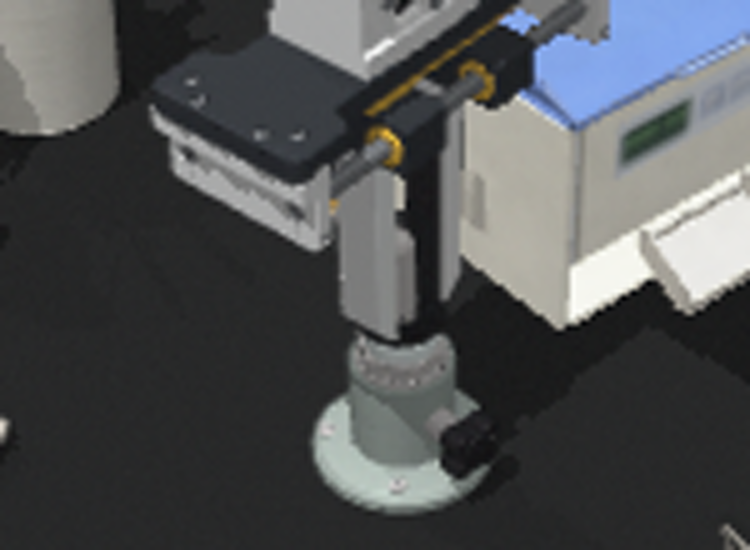

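View pics/w4.png

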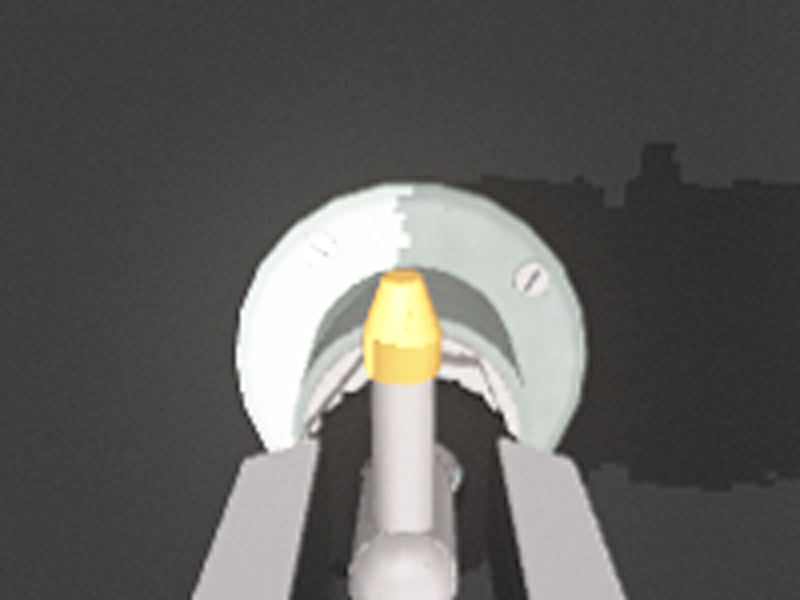

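```bash
python3 -m creep '[{"slide":[0,1,0],"roll":0,"grip":0.74},{"slide":[0,2,0],"roll":0,"grip":0.74},{"slide":[0,2.5,0],"roll":0,"grip":0.74},{"slide":[0,2.5,0],"roll":0,"grip":0.74}]'
python3 - <<'E'
from h import *
snap('scene','s5.png',(200,140,350,250),5)
E
```

```text
time: 4.75
tool_pos: [0.5284, 0.0552, 0.0745]
ee_rot: [-1.57, -0.0, -1.452]
wrist_force: [-7.9, -0.8, 15.3]
width: 0.0248
```

View pics/s5.png

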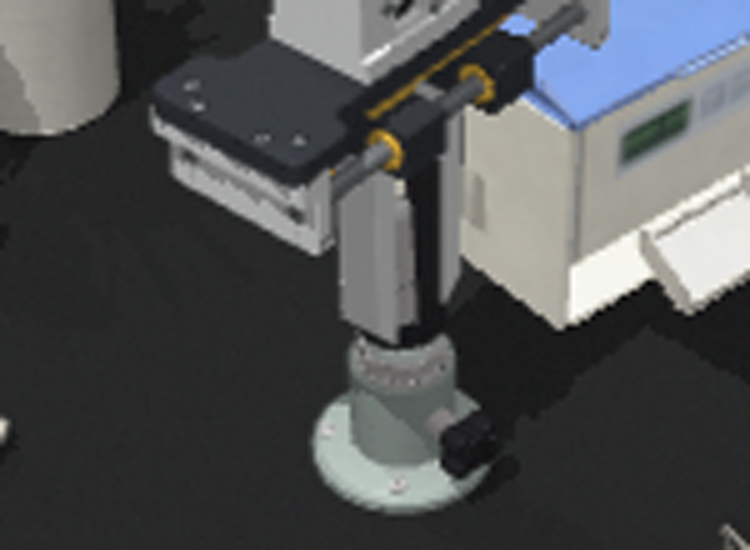

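```bash
python3 -m creep '[{"slide":[0,-4,0],"roll":0,"grip":0.74},{"slide":[0,-10,0],"roll":0,"grip":0.74},{"slide":[0,-20,0],"roll":0,"grip":0.74},{"slide":[0,-31,0],"roll":0,"grip":0.74},{"slide":[0,-31,0],"roll":0,"grip":0.74},{"slide":[0,-31,0],"roll":0,"grip":0.74}]'
python3 - <<'E'
from h import *
snap('scene','s6.png',(200,140,350,250),5);snap('wrist','w6.png',(180,130,380,280),4)
E
```

```text
time: 5.3
tool_pos: [0.5291, 0.0552, 0.103]
ee_rot: [-1.569, -0.0, -1.452]
wrist_force: [-1.0, 0.7, 0.5]
width: 0.0245
```

View pics/s6.png

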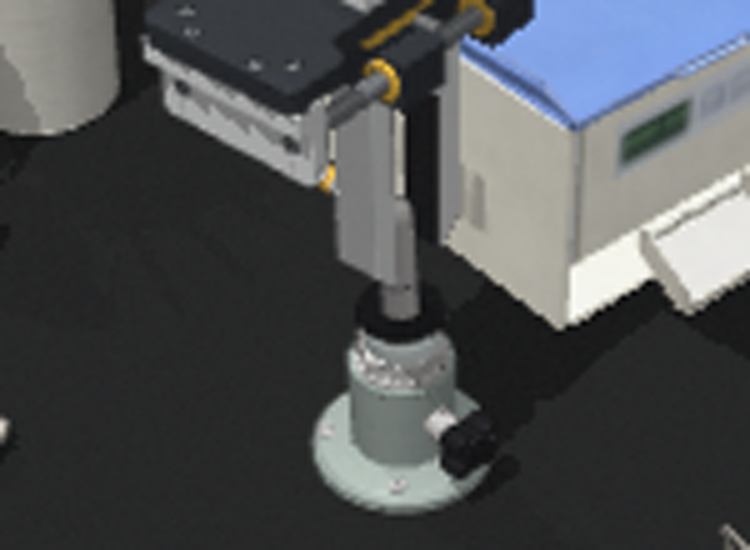

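View pics/w6.png

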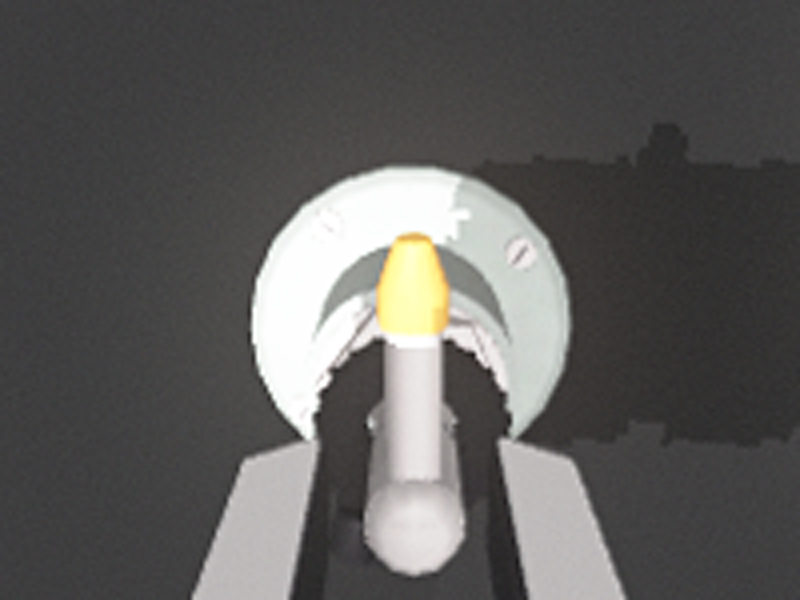

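```bash
python3 -m creep '[{"slide":[0,0,0],"roll":0,"grip":1},{"slide":[0,0,0],"roll":0,"grip":1},{"slide":[0,0,0],"roll":0,"grip":1},{"slide":[0,0,0],"roll":0,"grip":1},{"slide":[0,0,0],"roll":0,"grip":1}]'
python3 -c "
from h import *
o=robot.get_obs();print(o['wrist_torque'])
to([.470,.2185,.16])"
```

```text
time: 5.82
tool_pos: [0.5281, 0.055, 0.1016]
ee_rot: [-1.572, -0.0, -1.452]
wrist_force: [-0.2, -0.3, -0.8]
width: 0.013
[-0.17627351  0.11338945 -0.03892905]
slide mm [-169.2  -58.4  -38.3] roll None
```

Gripped (13–14 mm). Draw it straight up.

```bash
python3 -m creep '[{"slide":[0,-5,0],"roll":0,"grip":1},{"slide":[0,-15,0],"roll":0,"grip":1},{"slide":[0,-30,0],"roll":0,"grip":1},{"slide":[0,-50,0],"roll":0,"grip":1},{"slide":[0,-60,0],"roll":0,"grip":1},{"slide":[0,-60,0],"roll":0,"grip":1},{"slide":[0,-60,0],"roll":0,"grip":1}]'
python3 - <<'E'
from h import *
st()
snap('scene','s7.png',(200,90,360,210),5);snap('wrist','w7.png',(180,130,380,280),4)
E
```

```text
time: 6.4
tool_pos: [0.5288, 0.0554, 0.163]
ee_rot: [-1.569, -0.0, -1.452]
wrist_force: [0.7, -0.3, -0.1]
width: 0.013
{'time': 6.4, 'tool_pos': [0.5288, 0.0554, 0.163], 'ee_rot': [-1.5686, -0.0002, -1.4516], 'wrist_force': [0.7042, -0.2947, -0.1129], 'width': 0.013, 'joint_positions': [-0.0024, 0.057, 1.487, 0.0001, 1.5954, 1.4492]}
```

View pics/s7.png

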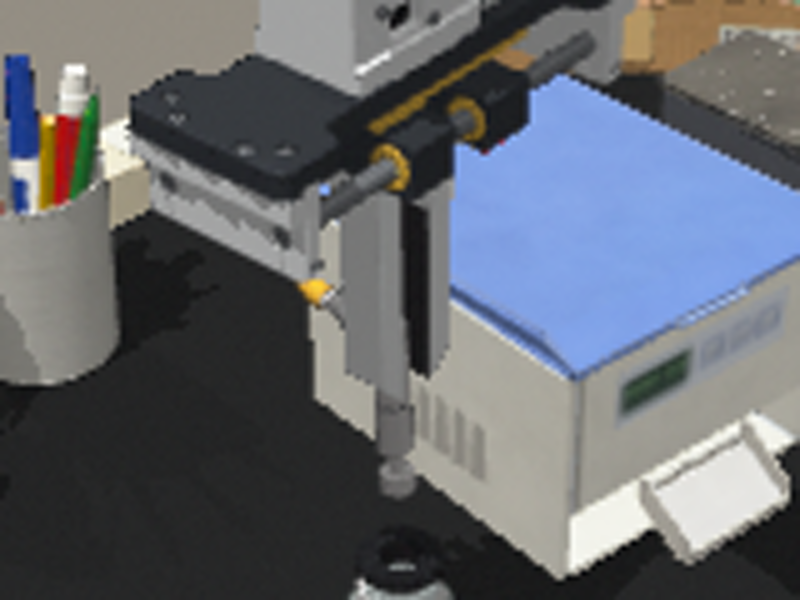

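View pics/w7.png

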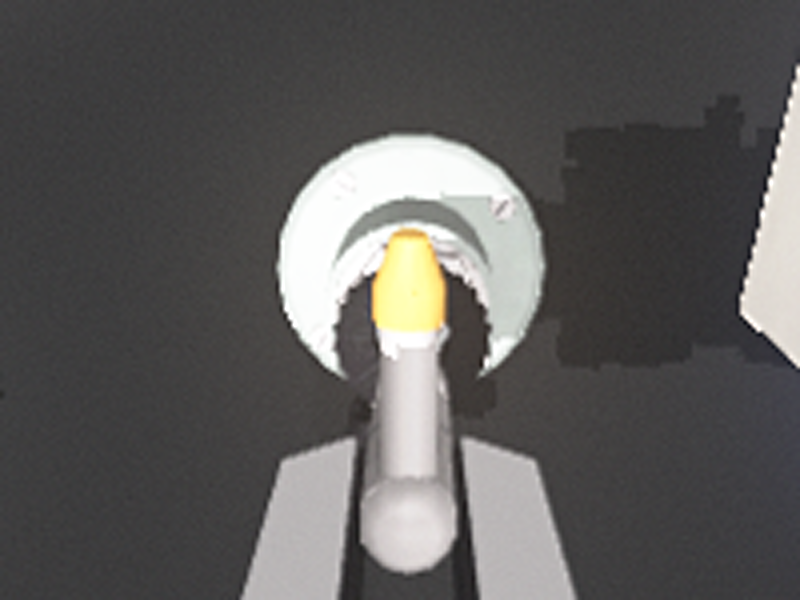

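```bash
python3 -c "
from h import *
to([.471,.219,.163])"
```

```text
slide mm [-169.3   -1.9  -36.8] roll None
```

```bash
python3 -m creep '[{"slide":[-15,0,-3],"roll":0,"grip":1},{"slide":[-40,0,-9],"roll":0,"grip":1},{"slide":[-70,0,-15],"roll":0,"grip":1},{"slide":[-100,0,-22],"roll":0,"grip":1},{"slide":[-130,0,-28],"roll":0,"grip":1},{"slide":[-155,0,-34],"roll":0,"grip":1},{"slide":[-169,0,-37],"roll":0,"grip":1},{"slide":[-169,0,-37],"roll":0,"grip":1},{"slide":[-169,0,-37],"roll":0,"grip":1},{"slide":[-169,0,-37],"roll":0,"grip":1}]'
python3 - <<'E'
from h import *
st()
snap('scene','s8.png',(160,140,320,260),5);snap('wrist','w8.png',(180,130,380,280),4);snap('top','t8.png',(140,170,300,290),5)
E
```

```text
time: 7.33
tool_pos: [0.4714, 0.2177, 0.1611]
ee_rot: [-1.572, -0.001, -1.452]
wrist_force: [-0.1, 0.1, -0.7]
width: 0.0135
{'time': 7.3333, 'tool_pos': [0.4714, 0.2177, 0.1611], 'ee_rot': [-1.5721, -0.0012, -1.4523], 'wrist_force': [-0.0846, 0.0571, -0.6814], 'width': 0.0135, 'joint_positions': [0.3241, 0.0331, 1.5156, -0.0009, 1.5945, 1.7763]}
```

View pics/s8.png

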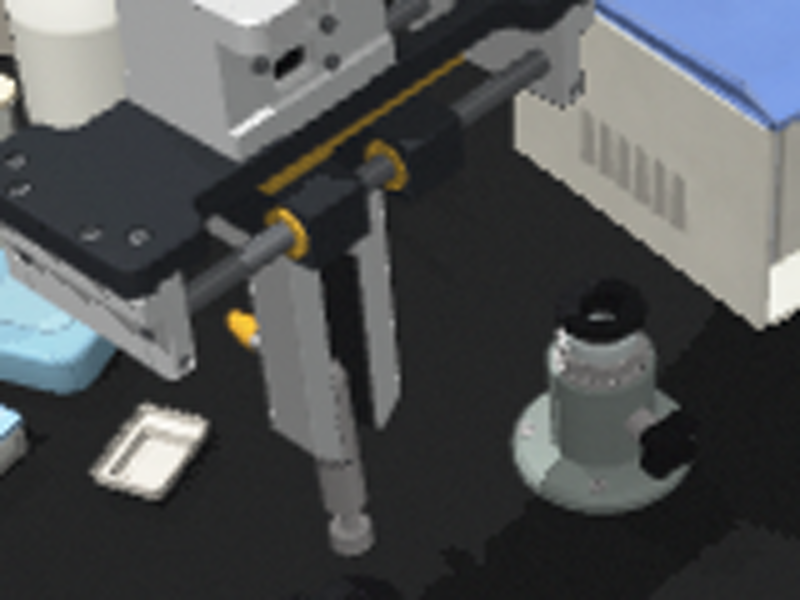

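View pics/w8.png

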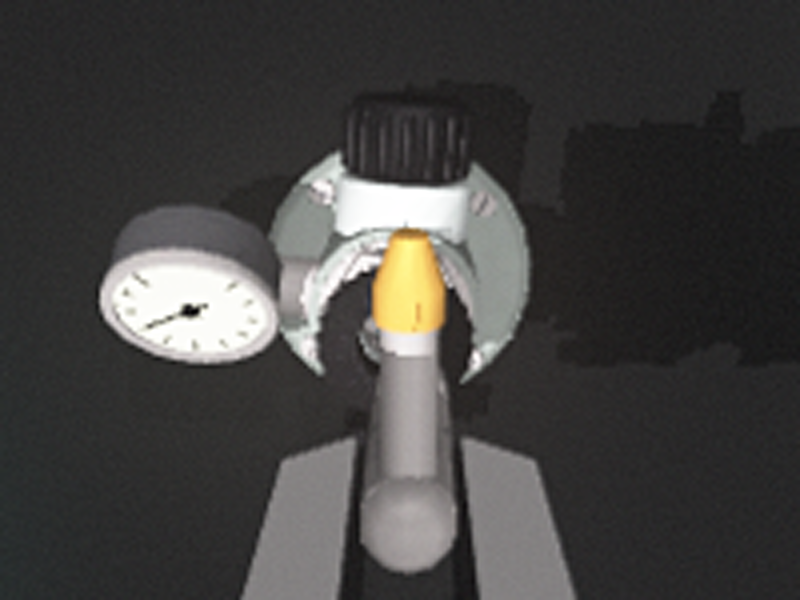

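View pics/t8.png

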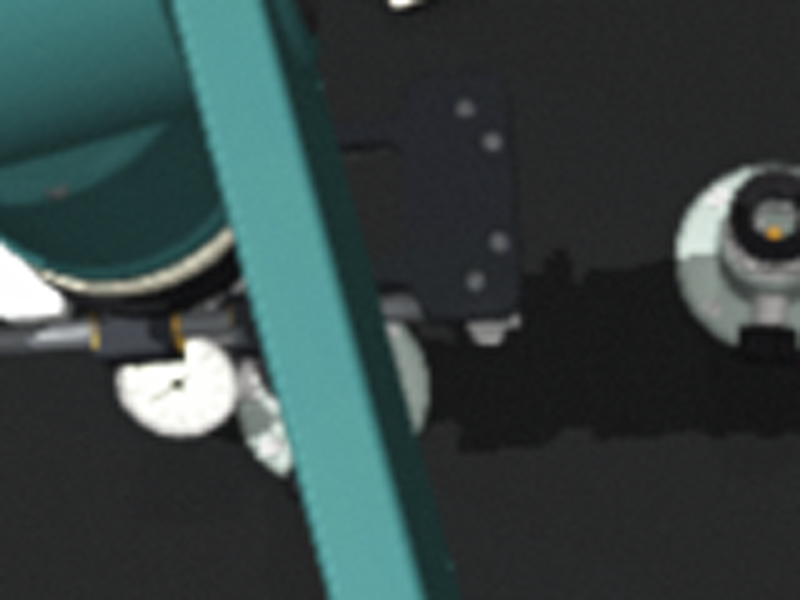

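Run:
```python
from h import *
s=camera_info('scene')
print(atz(s,279.6,188.6,.105),atz(s,230.4,250,.103))
w=camera_info('wrist')
print(atz(w,180+396/4,130+330/4,.078)); 
print('plain scene mouth',atz(s,200+400/5,90+562/5,.078), atz(s,160+600/5,140+313/5,.078))
```

```text
[0.53127828 0.05322372 0.105     ] [0.47322572 0.21705271 0.103     ]
[0.47520002 0.22013524 0.078     ]
plain scene mouth [0.52461115 0.05884596 0.078     ] [0.52418887 0.05923632 0.078     ]
```

Run:
```python
import cv2,numpy as np
a=cv2.imread('pics/w7.png');b=cv2.imread('pics/w8.png')
cv2.imwrite('pics/cmp.png',np.hstack([a[120:420,250:570],b[120:420,250:570]]))
c=cv2.imread('pics/scene0.png');cv2.imwrite('pics/g0.png',cv2.resize(c[245:295,205:265],None,fx=10,fy=10,interpolation=cv2.INTER_CUBIC))
```

```text
(no output)
```

View pics/cmp.png

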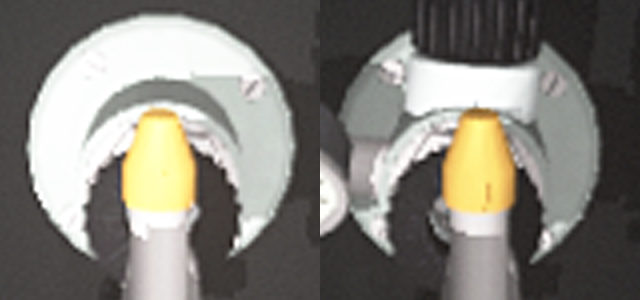

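View pics/g0.png

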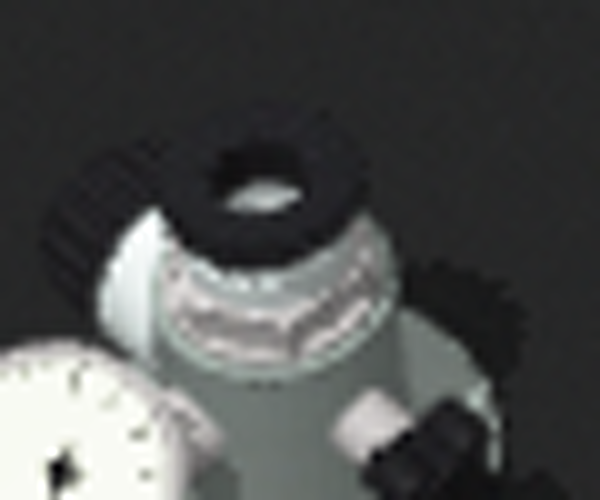

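```bash
python3 -m creep '[{"slide":[-3,0,0],"roll":0,"grip":1},{"slide":[-3,0,0],"roll":0,"grip":1},{"slide":[-3,0,0],"roll":0,"grip":1},{"slide":[-3,0,0],"roll":0,"grip":1}]'
python3 - <<'E'
from h import *
st()
im=snapshot('scene'); cv2.imwrite('pics/s9full.png',im[:,:,::-1])
b=cv2.imread('pics/s9full.png')
def e(c): 
    c=cv2.resize(c,None,fx=8,fy=8,interpolation=cv2.INTER_CUBIC); return np.clip((c/255.)**.5*255,0,255).astype(np.uint8)
cv2.imwrite('pics/s9.png',np.hstack([e(b[225:295,205:255]),e(b[165:235,255:305])]))
snap('wrist','w9.png',(180,130,380,280),4)
E
```

```text
time: 7.82
tool_pos: [0.4713, 0.2214, 0.162]
ee_rot: [-1.571, -0.0, -1.452]
wrist_force: [0.6, -0.2, -1.3]
width: 0.0133
{'time': 7.8167, 'tool_pos': [0.4713, 0.2214, 0.162], 'ee_rot': [-1.5707, -0.0002, -1.4521], 'wrist_force': [0.5817, -0.171, -1.2695], 'width': 0.0133, 'joint_positions': [0.3305, 0.0346, 1.5123, -0.0002, 1.5947, 1.7825]}
```

View pics/s9.png

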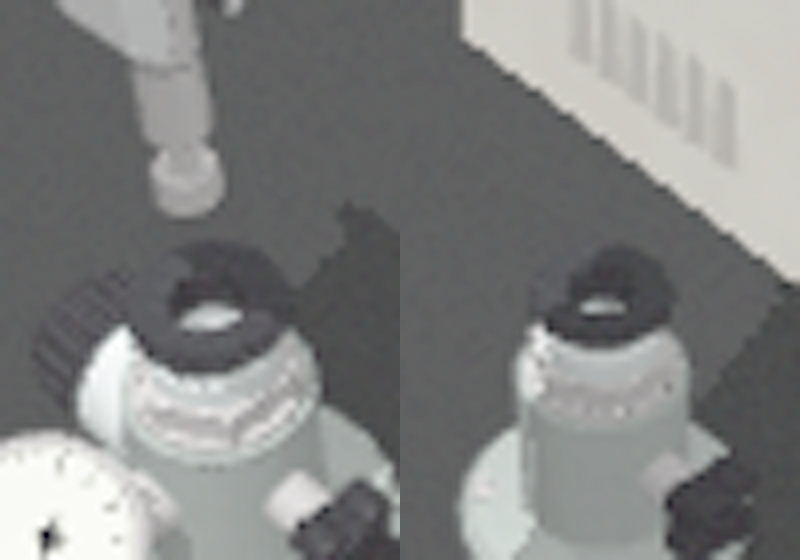

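View pics/w9.png

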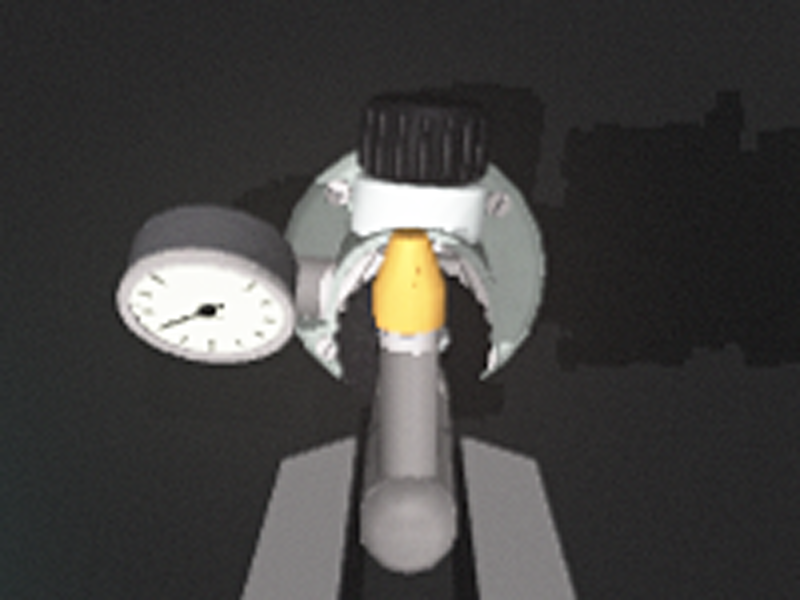

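Run:
```python
from h import *
s=camera_info('scene')
for name,m,foot,z in [('g',(230.7,262.6),(205+187/8,225+208/8),.162-.058),('p',(255+202/8,165+290/8),(279.6,188.6),.105)]:
    M=atz(s,*m,.078); print(name,M, 'foot px',foot,'pred if centred',proj(s,[M[0],M[1],z]), 'footpos',atz(s,*foot,z))
# predicted ring outlines for hypothesised centres
def ring(c,r,z):
    a=np.linspace(0,2*np.pi,73);P=np.array([proj(s,[c[0]+r*np.cos(t),c[1]+r*np.sin(t),z]) for t in a]);return P.min(0),P.max(0)
M=atz(s,230.7,262.6,.078);print(ring(M,.017,.078),ring(M,.0077,.078))
```

```text
g [0.46999411 0.22162895 0.078     ] foot px (228.375, 251.0) pred if centred (np.float64(229.37480627147892), np.float64(252.0625608068671)) footpos [0.47297782 0.2213628  0.104     ]
p [0.52671716 0.05624791 0.078     ] foot px (279.6, 188.6) pred if centred (np.float64(280.0651716263432), np.float64(190.44390770029116)) footpos [0.53127828 0.05322372 0.105     ]
(array([220.51383497, 255.02084589]), array([240.87340407, 270.42508924])) (array([226.08836971, 259.13732117]), array([235.30933726, 266.11312361]))
```

```bash
python3 -m creep '[{"slide":[0,10,0],"roll":0,"grip":1},{"slide":[0,18,0],"roll":0,"grip":1},{"slide":[0,22,0],"roll":0,"grip":1},{"slide":[0,26,0],"roll":0,"grip":1},{"slide":[0,30,0],"roll":0,"grip":1},{"slide":[0,30,0],"roll":0,"grip":1},{"slide":[0,30,0],"roll":0,"grip":1}]'
python3 - <<'E'
from h import *
im=snapshot('scene')[:,:,::-1]
def e(c): 
    c=cv2.resize(c,None,fx=8,fy=8,interpolation=cv2.INTER_CUBIC); return np.clip((c/255.)**.5*255,0,255).astype(np.uint8)
cv2.imwrite('pics/s10.png',e(im[225:295,195:265]))
E
```

```text
time: 8.5
tool_pos: [0.471, 0.2216, 0.1316]
ee_rot: [-1.571, -0.0, -1.452]
wrist_force: [-0.0, 0.6, -1.4]
width: 0.0132
```

View pics/s10.png

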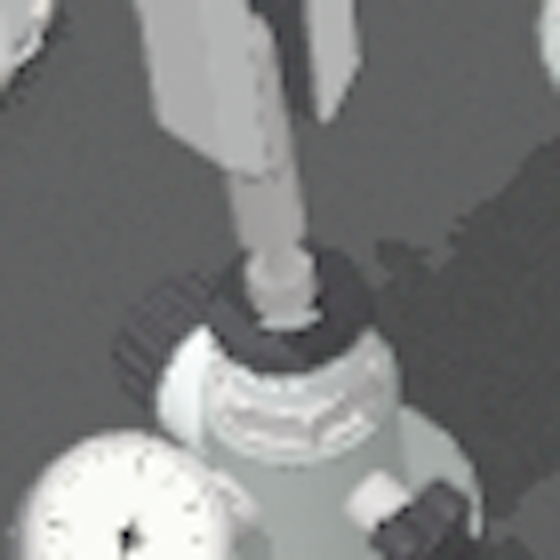

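```bash
python3 -m creep '[{"slide":[0,3,0],"roll":0,"grip":1},{"slide":[0,6,0],"roll":0,"grip":1},{"slide":[0,9,0],"roll":0,"grip":1},{"slide":[0,9,0],"roll":0,"grip":1},{"slide":[0,9,0],"roll":0,"grip":1}]'
```

```text
time: 8.97
tool_pos: [0.4709, 0.2216, 0.1224]
ee_rot: [-1.572, -0.0, -1.452]
wrist_force: [0.0, -0.0, -0.4]
width: 0.0134
```

```bash
python3 -m creep '[{"slide":[0,3,0],"roll":0,"grip":1},{"slide":[0,6,0],"roll":0,"grip":1},{"slide":[0,9,0],"roll":0,"grip":1},{"slide":[0,10,0],"roll":0,"grip":1},{"slide":[0,10,0],"roll":0,"grip":1}]'
```

```text
time: 9.38
tool_pos: [0.4708, 0.2216, 0.1123]
ee_rot: [-1.572, -0.0, -1.452]
wrist_force: [-0.2, 0.8, -1.0]
width: 0.0136
```

```bash
python3 -m creep '[{"slide":[0,2,0],"roll":0,"grip":1},{"slide":[0,4,0],"roll":0,"grip":1},{"slide":[0,6,0],"roll":0,"grip":1},{"slide":[0,6,0],"roll":0,"grip":1},{"slide":[0,6,0],"roll":0,"grip":1}]'
```

```text
time: 9.8
tool_pos: [0.4715, 0.2217, 0.1088]
ee_rot: [-1.569, 0.0, -1.452]
wrist_force: [-2.9, -0.5, 5.8]
width: 0.0132
```

```bash
python3 -m creep '[{"slide":[0,1,0],"roll":0,"grip":1},{"slide":[0,2,0],"roll":0,"grip":1},{"slide":[0,3,0],"roll":0,"grip":1},{"slide":[0,3,0],"roll":0,"grip":1}]'
python3 - <<'E'
from h import *
im=snapshot('scene')[:,:,::-1]
def e(c): 
    c=cv2.resize(c,None,fx=8,fy=8,interpolation=cv2.INTER_CUBIC); return np.clip((c/255.)**.5*255,0,255).astype(np.uint8)
cv2.imwrite('pics/s11.png',e(im[225:295,195:265]))
snap('wrist','w11.png',(180,130,380,280),4)
E
```

```text
time: 10.13
tool_pos: [0.4706, 0.2213, 0.1033]
ee_rot: [-1.572, -0.001, -1.452]
wrist_force: [-2.0, -1.6, 1.2]
width: 0.0133
```

View pics/s11.png

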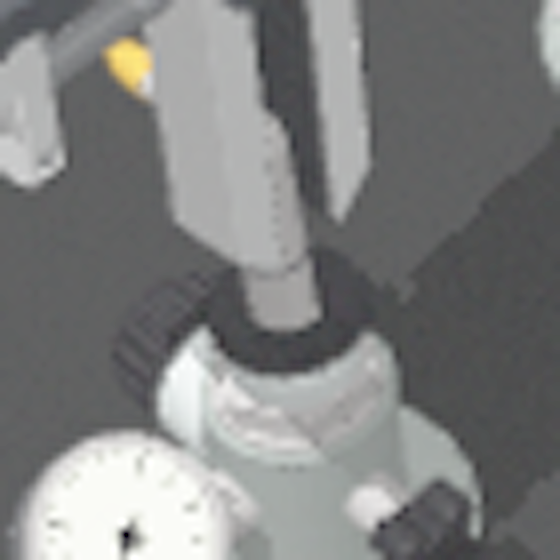

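View pics/w11.png

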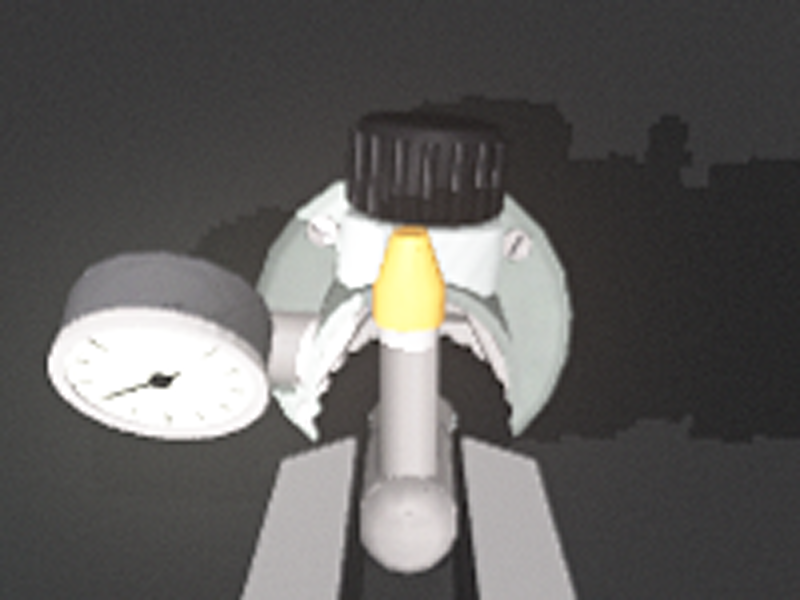

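```bash
python3 -m creep '[{"slide":[0,1.5,0],"roll":0,"grip":1},{"slide":[0,3,0],"roll":0,"grip":1},{"slide":[0,4,0],"roll":0,"grip":1},{"slide":[0,4,0],"roll":0,"grip":1}]'
```

```text
time: 10.57
tool_pos: [0.4709, 0.2214, 0.1004]
ee_rot: [-1.571, -0.001, -1.452]
wrist_force: [-4.5, -3.2, 5.8]
width: 0.0137
```

```bash
python3 -m creep '[{"slide":[0,1.5,0],"roll":0,"grip":1},{"slide":[0,3,0],"roll":0,"grip":1},{"slide":[0,4,0],"roll":0,"grip":1},{"slide":[0,4,0],"roll":0,"grip":1}]'
```

```text
time: 10.9
tool_pos: [0.4711, 0.2214, 0.0976]
ee_rot: [-1.57, -0.001, -1.452]
wrist_force: [-5.6, -4.0, 9.2]
width: 0.0132
```

```bash
python3 -m creep '[{"slide":[0.5,0,-0.7],"roll":0,"grip":1},{"slide":[1,0,-1.3],"roll":0,"grip":1},{"slide":[1,0,-1.3],"roll":0,"grip":1}]'
python3 - <<'E'
from h import *
im=snapshot('scene')[:,:,::-1]
def e(c): 
    c=cv2.resize(c,None,fx=8,fy=8,interpolation=cv2.INTER_CUBIC); return np.clip((c/255.)**.5*255,0,255).astype(np.uint8)
cv2.imwrite('pics/s12.png',e(im[225:295,195:265]))
E
```

```text
time: 11.15
tool_pos: [0.4705, 0.2207, 0.0969]
ee_rot: [-1.569, 0.0, -1.452]
wrist_force: [-2.5, -1.8, 5.6]
width: 0.0131
```

View pics/s12.png

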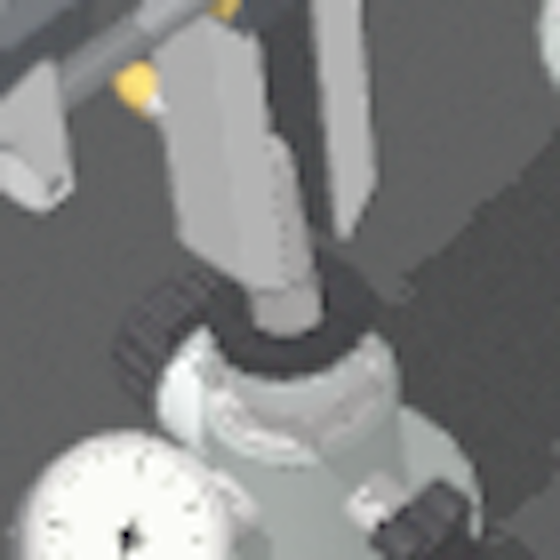

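```bash
python3 -m creep '[{"slide":[0.2,1,-0.4],"roll":0,"grip":1},{"slide":[0.4,2,-0.8],"roll":0,"grip":1},{"slide":[0.4,3,-0.8],"roll":0,"grip":1},{"slide":[0.4,3,-0.8],"roll":0,"grip":1}]'
```

```text
time: 11.53
tool_pos: [0.4702, 0.2206, 0.0942]
ee_rot: [-1.568, 0.001, -1.452]
wrist_force: [-2.6, -0.9, 6.5]
width: 0.0135
```

```bash
python3 -m creep '[{"slide":[0,1,-0.2],"roll":0,"grip":1},{"slide":[0,2,-0.4],"roll":0,"grip":1},{"slide":[0,3,-0.5],"roll":0,"grip":1},{"slide":[0,3,-0.5],"roll":0,"grip":1}]'
python3 - <<'E'
from h import *
im=snapshot('scene')[:,:,::-1]
def e(c): 
    c=cv2.resize(c,None,fx=8,fy=8,interpolation=cv2.INTER_CUBIC); return np.clip((c/255.)**.5*255,0,255).astype(np.uint8)
cv2.imwrite('pics/s13.png',e(im[225:295,195:265]))
E
```

```text
time: 11.87
tool_pos: [0.4699, 0.2205, 0.0913]
ee_rot: [-1.567, 0.001, -1.452]
wrist_force: [-3.7, -1.1, 5.8]
width: 0.0134
```

View pics/s13.png

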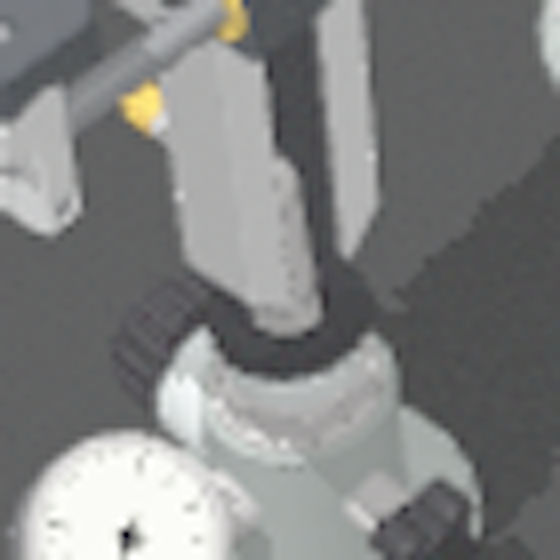

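```bash
python3 -m creep '[{"slide":[0,1,-0.2],"roll":0,"grip":1},{"slide":[0,2,-0.4],"roll":0,"grip":1},{"slide":[0,2.5,-0.5],"roll":0,"grip":1},{"slide":[0,2.5,-0.5],"roll":0,"grip":1},{"slide":[0,2.5,-0.5],"roll":0,"grip":1}]'
```

```text
time: 12.33
tool_pos: [0.4694, 0.2205, 0.0881]
ee_rot: [-1.568, 0.001, -1.452]
wrist_force: [0.0, -0.1, 4.6]
width: 0.0131
```

```bash
python3 -m creep '[{"slide":[0,1,0],"roll":0,"grip":1},{"slide":[0,2,0],"roll":0,"grip":1},{"slide":[0,2,0],"roll":0,"grip":1},{"slide":[0,2,0],"roll":0,"grip":1}]'
python3 - <<'E'
from h import *
im=snapshot('scene')[:,:,::-1]
def e(c): 
    c=cv2.resize(c,None,fx=8,fy=8,interpolation=cv2.INTER_CUBIC); return np.clip((c/255.)**.5*255,0,255).astype(np.uint8)
cv2.imwrite('pics/s14.png',e(im[225:295,195:265]))
E
```

```text
time: 12.67
tool_pos: [0.469, 0.2203, 0.0856]
ee_rot: [-1.569, 0.001, -1.452]
wrist_force: [1.5, 0.9, 3.1]
width: 0.0135
```

View pics/s14.png

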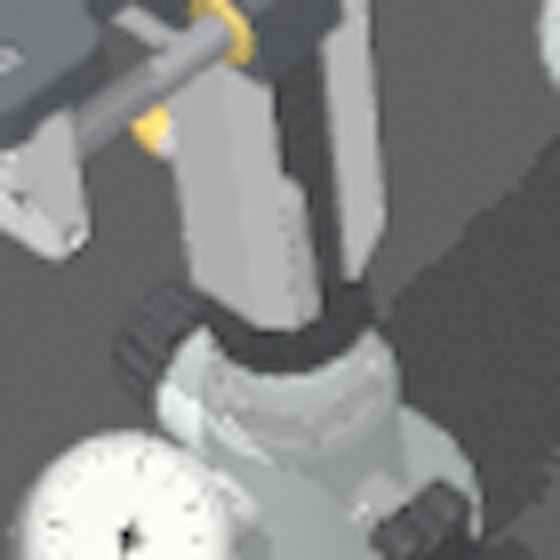

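```bash
python3 -m creep '[{"slide":[0,0.7,0.2],"roll":0,"grip":1},{"slide":[0,1.5,0.3],"roll":0,"grip":1},{"slide":[0,1.5,0.3],"roll":0,"grip":1},{"slide":[0,1.5,0.3],"roll":0,"grip":1}]'
```

```text
time: 13.05
tool_pos: [0.4691, 0.2202, 0.0848]
ee_rot: [-1.569, 0.001, -1.452]
wrist_force: [0.8, 0.6, 6.6]
width: 0.0133
```

```bash
python3 -m creep '[{"slide":[0,1,0],"roll":0,"grip":1},{"slide":[0,2,0],"roll":0,"grip":1},{"slide":[0,2,0],"roll":0,"grip":1},{"slide":[0,2,0],"roll":0,"grip":1}]'
python3 - <<'E'
from h import *
im=snapshot('scene')[:,:,::-1]
def e(c): 
    c=cv2.resize(c,None,fx=8,fy=8,interpolation=cv2.INTER_CUBIC); return np.clip((c/255.)**.5*255,0,255).astype(np.uint8)
cv2.imwrite('pics/s15.png',e(im[225:295,195:265]))
E
```

```text
time: 13.38
tool_pos: [0.4694, 0.2203, 0.0847]
ee_rot: [-1.568, 0.001, -1.452]
wrist_force: [-1.6, 0.1, 12.2]
width: 0.0134
```

View pics/s15.png

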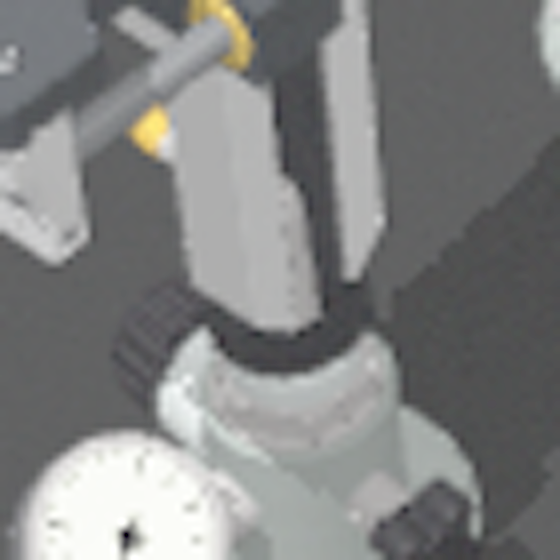

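```bash
python3 -m creep '[{"slide":[0,-2,0],"roll":0,"grip":1},{"slide":[0,-4,0],"roll":0,"grip":1},{"slide":[0,-6,0],"roll":0,"grip":1},{"slide":[0,-7,0],"roll":0,"grip":1},{"slide":[0,-7,0],"roll":0,"grip":1}]'
python3 - <<'E'
from h import *
im=snapshot('scene')[:,:,::-1]
def e(c): 
    c=cv2.resize(c,None,fx=8,fy=8,interpolation=cv2.INTER_CUBIC); return np.clip((c/255.)**.5*255,0,255).astype(np.uint8)
cv2.imwrite('pics/s16.png',e(im[225:295,195:265]))
E
```

```text
time: 13.85
tool_pos: [0.4686, 0.2201, 0.0887]
ee_rot: [-1.571, 0.0, -1.452]
wrist_force: [1.6, 0.2, 1.2]
width: 0.013
```

View pics/s16.png

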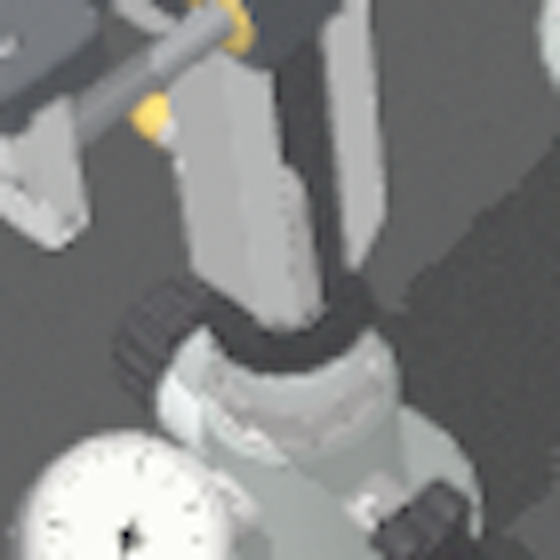

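```bash
python3 -m creep '[{"slide":[0,-1,0],"roll":0,"grip":1},{"slide":[0,-2,0],"roll":0,"grip":1},{"slide":[0,-2,0],"roll":0,"grip":1},{"slide":[0,-2,0],"roll":0,"grip":1}]'
```

```text
time: 14.23
tool_pos: [0.4684, 0.2199, 0.0905]
ee_rot: [-1.571, -0.0, -1.452]
wrist_force: [2.4, 2.2, -2.0]
width: 0.0133
```

```bash
python3 -m creep '[{"slide":[-0.3,-0.5,0.3],"roll":0,"grip":1},{"slide":[-0.5,-1,0.6],"roll":0,"grip":1},{"slide":[-0.5,-1.5,0.6],"roll":0,"grip":1},{"slide":[-0.5,-1.5,0.6],"roll":0,"grip":1},{"slide":[-0.5,-1.5,0.6],"roll":0,"grip":1}]'
```

```text
time: 14.65
tool_pos: [0.4684, 0.2201, 0.0914]
ee_rot: [-1.573, -0.001, -1.452]
wrist_force: [1.9, 1.5, -6.5]
width: 0.0132
```

```bash
python3 -m creep '[{"slide":[0,0,0],"roll":0,"grip":1},{"slide":[0,0,0],"roll":0,"grip":1},{"slide":[0,0,0],"roll":0,"grip":1},{"slide":[0,0,0],"roll":0,"grip":1},{"slide":[0,0,0],"roll":0,"grip":1},{"slide":[0,0,0],"roll":0,"grip":1}]'
python3 - <<'E'
from h import *
im=snapshot('scene')[:,:,::-1]
def e(c): 
    c=cv2.resize(c,None,fx=8,fy=8,interpolation=cv2.INTER_CUBIC); return np.clip((c/255.)**.5*255,0,255).astype(np.uint8)
c=e(im[240:290,215:255]);cv2.imwrite('pics/s17c.png',c)
d=cv2.imread('pics/s16.png')[120:520,160:480]
cv2.imwrite('pics/s17.png',np.hstack([d,c]))
st()
E
```

```text
time: 15.15
tool_pos: [0.4685, 0.2202, 0.0919]
ee_rot: [-1.572, -0.001, -1.452]
wrist_force: [1.9, 0.5, -9.4]
width: 0.0134
{'time': 15.2, 'tool_pos': [0.4685, 0.2202, 0.0919], 'ee_rot': [-1.5722, -0.0007, -1.4517], 'wrist_force': [1.24, -0.5625, -9.8694], 'width': 0.0134, 'joint_positions': [0.33, 0.0678, 1.6194, -0.0004, 1.456, 1.7818]}
```

View pics/s17.png

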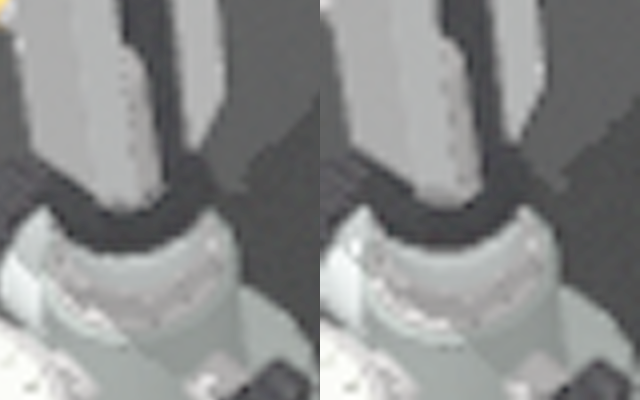

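```bash
python3 -m creep '[{"slide":[0,0.7,0],"roll":0,"grip":1},{"slide":[0,0.7,0],"roll":0,"grip":1},{"slide":[0,0.7,0],"roll":0,"grip":1},{"slide":[0,0.7,0],"roll":0,"grip":1},{"slide":[0,0.7,0],"roll":0,"grip":1},{"slide":[0,0.7,0],"roll":0,"grip":1}]'
python3 - <<'E'
from h import *
im=snapshot('scene')[:,:,::-1]
def e(c): 
    c=cv2.resize(c,None,fx=8,fy=8,interpolation=cv2.INTER_CUBIC); return np.clip((c/255.)**.5*255,0,255).astype(np.uint8)
cv2.imwrite('pics/s18.png',e(im[240:290,215:255]))
E
```

```text
time: 15.7
tool_pos: [0.4689, 0.2204, 0.0918]
ee_rot: [-1.571, -0.0, -1.452]
wrist_force: [0.7, -0.8, -7.7]
width: 0.013
```

```bash
python3 -m creep '[{"slide":[0,1,0],"roll":0,"grip":1},{"slide":[0,2,0],"roll":0,"grip":1},{"slide":[0,2.5,0],"roll":0,"grip":1},{"slide":[0,2.5,0],"roll":0,"grip":1}]'
```

```text
time: 16.08
tool_pos: [0.4695, 0.2207, 0.0906]
ee_rot: [-1.569, 0.0, -1.452]
wrist_force: [-0.4, 0.1, -0.6]
width: 0.013
```

```bash
python3 -m creep '[{"slide":[0,0,0],"roll":0,"grip":0.65},{"slide":[0,0,0],"roll":0,"grip":0.65},{"slide":[0,0,0],"roll":0,"grip":0.65},{"slide":[0,0,0],"roll":0,"grip":0.65},{"slide":[0,0,0],"roll":0,"grip":0.65},{"slide":[0,-10,0],"roll":0,"grip":0.65},{"slide":[0,-30,0],"roll":0,"grip":0.65},{"slide":[0,-60,0],"roll":0,"grip":0.65},{"slide":[0,-90,0],"roll":0,"grip":0.65},{"slide":[0,-100,0],"roll":0,"grip":0.65},{"slide":[0,-100,0],"roll":0,"grip":0.65},{"slide":[0,-100,0],"roll":0,"grip":0.65}]'
python3 - <<'E'
from h import *
im=snapshot('scene')[:,:,::-1]; cv2.imwrite('pics/s19f.png',im)
def e(c): 
    c=cv2.resize(c,None,fx=8,fy=8,interpolation=cv2.INTER_CUBIC); return np.clip((c/255.)**.5*255,0,255).astype(np.uint8)
cv2.imwrite('pics/s19.png',np.hstack([e(im[225:295,205:255]),e(im[165:235,255:305])]))
snap('wrist','w19.png')
E
```

```text
time: 17.08
tool_pos: [0.4691, 0.2205, 0.1892]
ee_rot: [-1.57, 0.0, -1.452]
wrist_force: [-0.8, 0.4, -0.4]
width: 0.033
```

View pics/s19.png

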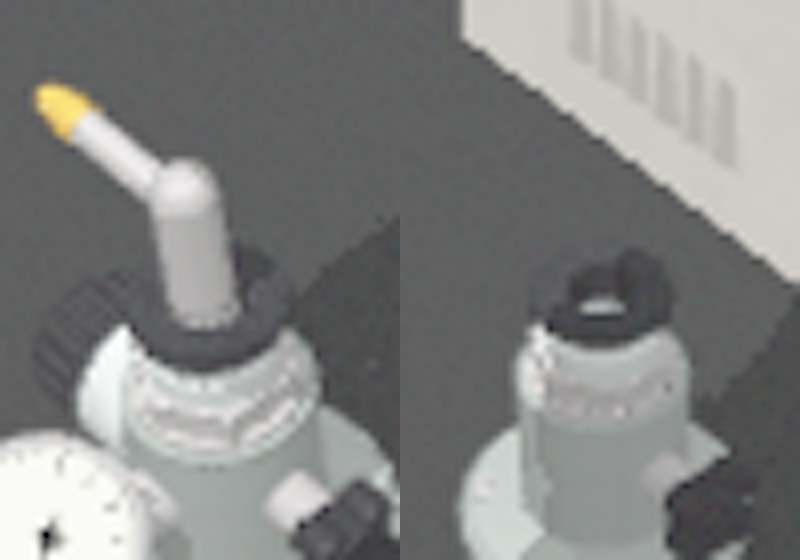

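View pics/w19.png

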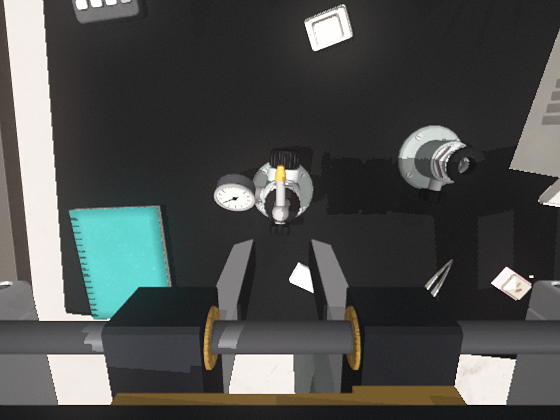

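Run:
```python
import cv2,numpy as np
g=lambda f,y,x:cv2.cvtColor(cv2.imread(f),cv2.COLOR_BGR2GRAY).astype(float)[y:y+60,x:x+90].mean(1)
# frame s19: cols 160-250, rows 340-400 ; s16 crop x0=195 (+80), s17c/s18 crop (240,215): row-120,col-80
for n,f,y,x in [('home15','pics/s15.png',340,240),('rise16','pics/s16.png',340,240),('tug17','pics/s17c.png',220,80),('tug18','pics/s18.png',220,80),('rest19','pics/s19.png',340,160)]:
    p=g(f,y,x); i=np.argmax(p>100); print(n,np.round(np.interp(100,[p[i-1],p[i]],[i-1,i]),2), np.round(p[::8]))
```

```text
home15 29.65 [ 72.  74.  73.  80. 123. 185. 186. 181.]
rise16 29.15 [ 74.  73.  72.  82. 128. 190. 185. 180.]
tug17 23.69 [ 74.  73.  74. 103. 167. 194. 184. 180.]
tug18 23.7 [ 74.  72.  74. 103. 167. 194. 184. 180.]
rest19 25.13 [ 92.  90.  82.  93. 148. 199. 205. 202.]
```

```bash
python3 -c "
from h import *
st(); print(ticket.close_job())"
```

```text
{'time': 17.1833, 'tool_pos': [0.468, 0.2201, 0.1869], 'ee_rot': [-1.5747, -0.0009, -1.4517], 'wrist_force': [0.7207, -0.2713, 0.2464], 'width': 0.0327, 'joint_positions': [0.33, 0.0215, 1.4762, -0.0001, 1.6479, 1.7818]}
the job is handed in; nothing more can be done
None
```

The air jet is now locked into the gauged outlet, and I handed the job in at about 17 s of the 70 s allowed.

- **Release:** I pressed the plain outlet's collar with the fingers astride the barrel, at about 15 N vertically. The jet sprang up, and I gripped it high and drew it straight out.
- **Insertion:** I pushed the jet into the gauged coupling. Vertical push peaked at about 9 N on the way in. It fell to about 3 N as the head passed the locking plate. It then rose to 12 N against a rigid stop, so the jet was fully home.
- **Tug:** I let it rise about 5 mm onto the plate and pulled upward for about 1 s at 6–8 N. The pull drifted briefly to just under 10 N before I eased it. In the camera image the collar's lower edge rose by about 1.3 mm during the tug.
- **Last checks:** After release, the insertion mark is level with the collar's top and the gripper is clear. No bystander was seen to have moved in the last pictures.

Two things were less certain:

- **Lateral force:** A few newtons of sideways force built up during insertion because the tool was about 1 mm off centre. I corrected this before pushing further. About 8 N sideways also showed on the collar press.
- **Collar at rest:** The collar-edge reading taken after release is not directly comparable with the earlier ones, because the arm's shadow had moved. I judged the collar to be back at rest by eye.

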